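# Move a snap-in filter cartridge to the rinse port

### The job

Move the white filter cartridge from the grey port to the blue rinse port: pinch its two green tabs together, draw it straight up and out, then press it gently down into the blue port until it is fully home and both tabs have sprung back out and latched. Hold back on force: the ports' thin catches must not be wrenched, neither sideways while pinching, nor by pulling on a catch that is still hooked, nor by hard pushing. Leave the beaker, the amber bottle and the two loose vials where they stand.

Things in the scene. Friction and masses are not known exactly. Their poses are not given: they have to be found in the camera images.
- port_grey: Grey port the cartridge starts in, fixed. Origin: underside of its 80x90x8 mm plate, under the pocket's middle; z up, y along the pocket's long side (the pinch direction), hose stubs at +x. Housing 39 (x) by 66 (y) mm, 60 mm high, with a sloping lead-in lip on top to 67 mm high, 44 by 70 mm over all. Pocket 27.2 (x) by 52.6 (y) mm, floor 8 mm above the origin, with a sprung pin as in the blue port.
- port_blue: Blue rinse port, fixed; origin and axes as for the grey port, same pocket, lip and catches, but the housing stands on a locked height adjuster (dark block and two steel pins on the plate) that was set by hand: its pocket floor is anywhere from 18 to 26 mm above this origin, the lip's top 59 mm above that floor. The setting is not measured: find the depth by feel.
- port_blue_valve (a joint): Sprung steel valve pin in the floor of the blue port's pocket: 0 standing 7 mm out of the floor, 0.007 m pushed flush; pushes up with 2.5 N (out) to 4.5 N (flush). With the cartridge pressed to the floor it reads 0.007; latched and let go about 0.0055, as the pin lifts it 1.5 mm until the barbs bear on the catches. Not latched, it may stick 1 mm or more higher with a tab still held in.
- cartridge: Loose white filter cartridge, 100 to 170 g, upright, 114 mm tall. Origin: centre of its foot's underside; z up, y through the two tabs; starts turned like the grey port, fits either way round. Foot 25.4 (x) by 50.8 (y) mm, with guide rails rising 48 mm at its corners: 0.9 mm play each side in the pocket. Neck 11 mm wide between the tabs, cap 24 by 22 mm on top. It is carried by its pinched tabs.
- cartridge_pads (a point): Point midway between the tabs' finger pads, on the axis, 90 mm above the cartridge's origin. Pads are 20 mm wide (x), 28 mm high; over the pads it measures 56 mm at rest (60 mm at their upper edge) and 25 to 33 mm (harder grip, less) with both tabs pinched to their stops, the pads then being parallel. An off-centre pinch presses the cartridge sideways on the port and may leave one tab hooked.
- cartridge_top (a point): Centre of the cartridge's flat cap, 114 mm above its origin; it may be pressed here. Pressed into a port with the tabs free, the sloped barbs snap in at about 3 to 8 N, the valve pin included; then it stands firm on the floor. 14 N is ample. A cartridge that stuck askew is best pressed again, nearer the tab that is still held in.
- tab_a (a joint): Green sprung tab on the cartridge's +y side, hinged 8 mm above its origin: 0 rad sprung out, 0.14 pinched to its stop, which yields a little, to 0.19 at 35 N (11 mm inward at the pad; 0.6 N at the pad to start, 2 N at the stop). Its barb (flat top 44 mm above the origin, 4 mm out of the leg) hooks about 3 mm under the catch; fast until pinched past about 0.1 rad, however hard one pulls.
- tab_b (a joint): Green sprung tab on the cartridge's -y side, like tab_a.
- beaker: Bystander: loose clear beaker, 64 mm wide, 83 mm tall; origin under its centre.
- amber_bottle: Bystander: loose amber bottle with a black cap, 56 mm wide, 109 mm tall; origin under its centre.
- vial_black: Bystander: loose vial with a black cap, 24 mm wide, 51 mm tall; origin under its centre.
- vial_blue: Bystander: loose vial with a blue cap, 24 mm wide, 51 mm tall; origin under its centre.
Things that resemble listed ones, but are neither listed nor needed, are in the scene too. What is shaped like the port_blue but yellow is not meant.

How it is judged:
By the outcome, as a careful person would: the job done as asked, in the order asked, and still so for the second after the job is handed in, with the robot touching nothing.
It also fails if it takes over 64 s, if anything falls off the work surface, if the arm or the gripper's body presses on something with over 40 N, if the wrist force passes 120 N, or if a joint passes its speed limit or range.

### The arm

A 7-joint arm with a two-finger parallel gripper is mounted at the origin on a cart in front of the work surface, level with it; the furniture and walls round the work are solid. World frame = base frame: x ahead of the robot, y to its left, z up, the work surface at z = 0. Lengths are in m, angles in rad, forces in N, time in s.
With the tool pointing down it reaches from about 0.425 to 0.925 m from the base axis. Payload 6.8 kg.
Tool frame: the origin (TCP) lies midway between the tips of the shut fingers; the grasp point (between the pads) lies 19 mm behind it; x points along the fingers, y is the direction in which the jaws open and shut, and the axes are right-handed (so a half turn about x gives the same grasp; the last joint's range is limited). The gripper opens to 85 mm and grips with 20 to 120 N. Pads are 22 mm wide; open, the fingers measure 114 mm over their backs; the gripper's body (76 mm by 85 mm) begins 54 mm behind the grasp point. The pads swing forward as they close: fully open they stand 13 mm farther back than shut.
Start: joints at [1.073, 0.477, 0.022, 1.555, -0.011, 1.109, -0.083], TCP at [0.257, -0.624, 0.231] pointing down, gripper open.
Joint ranges: [-2.96, 2.96], [-0.34, 2.1], [-1.41, 1.46], [0.24, 2.44], [-1.37, 4.51], [0.17, 1.92], [-2.96, 2.96]. Speed limits (rad/s): [2.39, 2.39, 3.14, 3.14, 3.14, 3.14, 3.14].

### API

Orientations are given as a rotation vector (axis times angle).
In Python, from bench import r gives the robot as it stands.
- The arm moves only by the tool carry_out, never from a script. Its argument "targets" is one flat list of numbers, 7 for each row, row after row: the finger opening in m, from 0 to 0.0854, then the shift along the tool's x, y, z in m, then the turn, a rotation vector about the tool's x, y, z in units of 5 degrees (1.0 is 5 degrees). A call has 1 to 12 rows; each row is the pose to reach, as a shift and turn from the pose measured when the call began, along the tool's axes at that moment; what a row does not reach only later rows make up. A row lasts 1/8 s, in which the tool goes at most 62.5 mm and 10.7 degrees, less where a joint would pass 70% of its speed; a pose out of reach is approached as far as the arm can. A call with a gripper value outside its range is refused whole. The fingers move at their own pace and stop on an object; "squeeze" is the grip in N (left out, the last holds). Time passes only in rows, so rows that repeat a pose let the fingers close. It gives the time, the measured TCP pose, the force and the opening at its end, in the units of the state.
- r.get_obs(): the state, without advancing time (a new reading comes with each control period).
- r.grab_frame(name): name is "scene" or "top" or "wrist"; returns the picture (420x560x3 uint8, blue, green, red); there is no depth.
- r.camera_info(name): a dict with "fx", "fy", "cx", "cy" (pixels), "D" ([k1, k2, p1, p2, k3] as OpenCV has them; the pictures are not rectified), "xyz" and "orientation" of the camera in the world. Camera axes: x right, y up, looking along -z (the intrinsics and any distortion apply to the point x, -y, -z); pixel columns grow to the right and rows downward; lengths in m; the calibration is good to about 2 mm. A picture is of the moment at which its call begins: read the wrist's pose just before it. camera_info takes no time and is no camera call; for the wrist camera it gives the pose at the moment of the call.
- r.hand_in(): hands the job in, once; it reports no verdict.
The state is a dict: "clock": time; "joints": joint angles; "qvel": joint speeds; "tau": joint torques, N m; "tcp_pos": TCP position; "orientation": TCP orientation; "contact_force": force on the tool from outside, world axes, zero at the start; "moment": the same for the moment, N m; "grip_width": finger opening in m.
Only numpy, scipy, OpenCV 4.12 (cv2) and the standard library are available. Lean on these libraries where they do the work, as an engineer would, in place of code of your own. Each camera call takes 0.05 s, during which the arm holds its last target. There are 200 camera calls.

## Working session

There is one attempt and no reset: what is moved stays moved. The work goes in short steps, Python scripts to look and compute and a tool call to move; the robot and the scene stay as the last step left them, time stands still between calls to the robot, and variables do not carry over. Pictures are saved under pics/ and viewed, about 8 in all and at most 12, crops included, and the job is handed in when it is done.

Besides the shell and the picture viewer there is one more tool, called after ">>>" by a JSON object that holds its "fn" and its "kwargs". carry_out: Moves the arm, as the interface text tells. Its arguments: {"type":"object","properties":{"targets":{"type":"array","items":{"type":"number"}},"squeeze":{"type":"number"}},"required":["targets"]}

```bash
ls; mkdir -p pics; cat > h.py <<'E'
import numpy as np,cv2
from scipy.spatial.transform import Rotation as R
from bench import r
def cam(n):
    c=r.camera_info(n);K=np.array([[c['fx'],0,c['cx']],[0,c['fy'],c['cy']],[0,0,1.]])
    o=np.array(c['orientation'],float)
    return K,np.array(c['D'],float),np.array(c['xyz'],float),R.from_rotvec(o).as_matrix() if o.shape==(3,) else o
F=np.diag([1,-1,-1.])
def proj(P,c):
    K,D,t,M=c;Q=(np.atleast_2d(P)-t)@M@F
    return cv2.projectPoints(Q,np.zeros(3),np.zeros(3),K,D)[0][:,0]
def ray(uv,c):
    K,D,t,M=c;p=cv2.undistortPoints(np.array(uv,float).reshape(-1,1,2),K,D)[:,0]
    return np.c_[p,np.ones(len(p))]@F@M.T
def onz(uv,z,c):
    d=ray(uv,c);return c[2]+d*((z-c[2][2])/d[:,2])[:,None]
E
python3 - <<'E'
from h import *
import os
for n in("scene","top"):
    cv2.imwrite(f"pics/{n}.png",r.grab_frame(n));print(n,r.camera_info(n))
a,b=cv2.imread("pics/scene.png"),cv2.imread("pics/top.png")
print(r.get_obs())
E
```

```text
pics
scene {'fx': 514.9032261108526, 'fy': 514.9032261108526, 'cx': 284.61870585904376, 'cy': 209.3069051575118, 'D': array([-0.13613653,  0.        ,  0.        ,  0.        ,  0.        ]), 'xyz': array([-0.34479315, -1.12440103,  0.96560389]), 'orientation': array([ 0.94735311, -0.38519829, -0.69906135])}
top {'fx': 502.7457495347062, 'fy': 502.7457495347062, 'cx': 279.82224245101133, 'cy': 206.89415258848038, 'D': array([0.05993073, 0.        , 0.        , 0.        , 0.        ]), 'xyz': array([ 0.04802923, -0.45421151,  1.79253665]), 'orientation': array([ 0.29763281, -0.17042708, -1.09470237])}
{'clock': 0.1, 'joints': array([ 1.07291908,  0.47771848,  0.02235343,  1.55636089, -0.01148606,
        1.10930486, -0.08312266]), 'qvel': array([-0.00223763,  0.00076355, -0.00062504, -0.00428456, -0.00107069,
        0.00014849,  0.00069635]), 'tau': array([ 4.54759720e-03, -5.97759140e+01,  1.61363337e+00, -2.81954473e+01,
        1.28291018e-02,  4.96715773e-03, -1.25159036e-05]), 'tcp_pos': array([ 0.2562618 , -0.62387922,  0.23041895]), 'orientation': array([ 2.0078874 ,  0.39806795, -2.00882275]), 'contact_force': array([-0.24352568, -0.55674114, -0.59103895]), 'moment': array([-0.03994898, -0.03048534,  0.01192786]), 'grip_width': 0.08541616341677995}
```

View pics/scene.png

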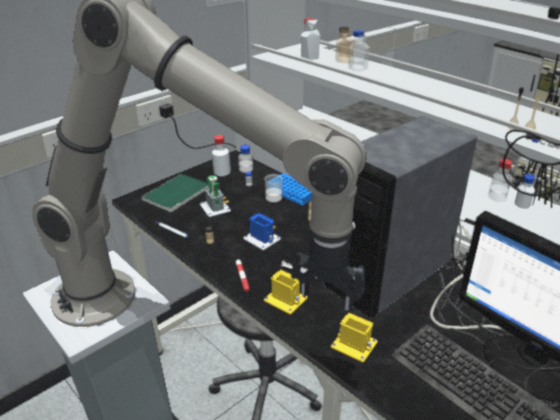

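View pics/top.png

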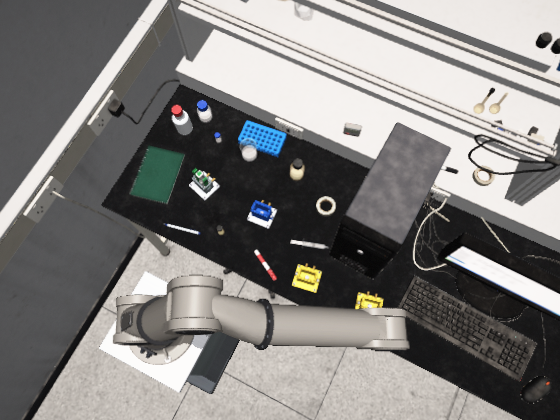

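Both pictures show the cartridge in the grey port (top ≈ (204,183)) and the blue port (top ≈ (262,213)). There are two yellow decoys, and the vials are at (220,231) and (217,137). I'll enlarge both ports.

```bash
python3 - <<'E'
from h import *
b=cv2.imread("pics/top.png");a=cv2.imread("pics/scene.png")
A=cv2.resize(b[155:240,180:300],None,fx=6.5,fy=6.5,interpolation=cv2.INTER_CUBIC)
cv2.imwrite("pics/c1.png",A);print(A.shape)
c=cam("top")
print(onz([[204,190],[262,218]],0.0,c),onz([[204,178]],.114,c))
print(R.from_rotvec(r.get_obs()['orientation']).as_matrix())
E
```

```text
(552, 780, 3)
[[ 0.5115514   0.12412253  0.        ]
 [ 0.51126214 -0.12485564  0.        ]] [[0.52219282 0.11005078 0.114     ]]
[[-7.57954224e-04  3.79976124e-01 -9.24995984e-01]
 [ 1.48045532e-03 -9.24994810e-01 -3.79976855e-01]
 [-9.99998617e-01 -1.65742028e-03  1.38566050e-04]]
```

View pics/c1.png

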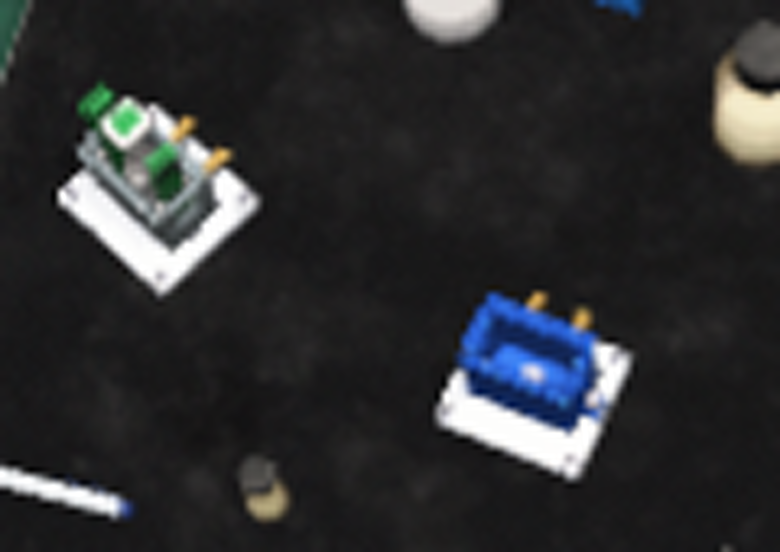

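The crop shows the grey plate's corners at (60,198), (162,297) and (260,200), and the blue plate's at (437,420), (577,480) and (633,355). The hose stubs are on the upper-right side of both.

```bash
python3 - <<'E'
from h import *
c=cam("top")
for n,q in (("grey",[[60,198],[162,297],[260,200]]),("blue",[[437,420],[577,480],[633,355]])):
    uv=(np.array(q,float)+.5)/6.5-.5+[180,155]
    P=onz(uv,.008,c); print(n,P[:,:2],(P[0]+P[2])/2)
    e=P[0]-P[1];f=P[2]-P[1];print(np.linalg.norm(e),np.linalg.norm(f),'y yaw',np.degrees(np.arctan2(e[1],e[0])),'x yaw',np.degrees(np.arctan2(f[1],f[0])))
o=r.get_obs();print(o['tcp_pos'],cam("wrist")[2]-o['tcp_pos'],r.camera_info("wrist"))
E
```

```text
grey [[0.50119051 0.18305813]
 [0.47436852 0.09949062]
 [0.55245272 0.07792983]] [0.52682162 0.13049398 0.008     ]
0.08776644296747939 0.08100622673549063 y yaw 72.20534689482754 x yaw -15.436012068138764
blue [[ 0.47978103 -0.07795088]
 [ 0.48389758 -0.1658862 ]
 [ 0.56490842 -0.16048094]] [ 0.52234472 -0.11921591  0.008     ]
0.08803161569551318 0.08119096178796757 y yaw 92.68025183606044 x yaw 3.8172712574535232
[ 0.2562618  -0.62387922  0.23041895] [0.06233386 0.02380131 0.14228111] {'fx': 375.35705343191995, 'fy': 375.35705343191995, 'cx': 280.4298004265827, 'cy': 214.67045694786913, 'D': array([-0.06867351,  0.        ,  0.        ,  0.        ,  0.        ]), 'xyz': array([ 0.31859567, -0.60007791,  0.37270006]), 'orientation': array([-0.23542408,  0.15955428, -1.17280261])}
```

```bash
cat >> h.py <<'E'
def plan(*wp):
    "wp: (x,y,z,psi_deg) -> rows (shift mm-rounded, turn in 5deg)"
    o=r.get_obs();M=R.from_rotvec(o['orientation']).as_matrix();p=o['tcp_pos']
    for x,y,z,a in wp:
        c,s=np.cos(np.radians(a)),np.sin(np.radians(a))
        T=np.array([[0,c,s],[0,s,-c],[-1,0,0]])
        d=M.T@(np.array([x,y,z])-p);w=R.from_matrix(M.T@T).as_rotvec(degrees=True)/5
        print(np.round(d,4).tolist(),np.round(w,2).tolist())
def st():
    o=r.get_obs();M=R.from_rotvec(o['orientation']).as_matrix()
    print('t',round(o['clock'],2),'tcp',np.round(o['tcp_pos'],4),'psi',round(np.degrees(np.arctan2(M[1,1],M[0,1])),2),'xax',np.round(M[:,0],4),'F',np.round(o['contact_force'],2),'M',np.round(o['moment'],2),'g',round(o['grip_width'],4))
E
python3 - <<'E'
from h import *
plan((.42,-.3,.30,-86.7),(.49,-.1,.30,-86.7))
c=cam("top");print(onz([[334,258],[372,275]],0,c), onz([[345,206]],.3,c))
E
```

```text
[-0.0692, -0.2375, -0.2745] [3.81, 0.0, 0.02]
[-0.069, -0.3959, -0.4153] [3.81, 0.0, 0.02]
[[ 0.49341691 -0.42879844  0.        ]
 [ 0.49812956 -0.57594537  0.        ]] [[ 0.58501194 -0.3941218   0.3       ]]
```

>>> {"fn": "carry_out", "kwargs": {"targets": [0.0854,-0.069,0,0,0,0,0,0.0854,-0.069,-0.04,-0.05,0.7,0,0,0.0854,-0.069,-0.08,-0.1,1.3,0,0,0.0854,-0.069,-0.12,-0.14,2,0,0,0.0854,-0.069,-0.16,-0.18,2.6,0,0,0.0854,-0.069,-0.2,-0.23,3.2,0,0,0.0854,-0.069,-0.24,-0.27,3.8,0,0,0.0854,-0.069,-0.28,-0.31,3.8,0,0,0.0854,-0.069,-0.32,-0.35,3.8,0,0,0.0854,-0.069,-0.36,-0.38,3.8,0,0,0.0854,-0.069,-0.396,-0.415,3.8,0,0,0.0854,-0.069,-0.396,-0.415,3.8,0,0]}}

```text
clock: 1.6
tcp_pos: [0.4906, -0.0954, 0.2999]
orientation: [2.189, 0.075, -2.19]
contact_force: [0.0, 0.3, 0.4]
grip_width: 0.0856
```

```bash
python3 - <<'E'
from h import *
import pickle
st();c=cam("wrist");cv2.imwrite("pics/w1.png",r.grab_frame("wrist"));pickle.dump(c,open("w1.pkl","wb"));st()
print(proj([[.522,-.119,.08]],c))
plan((.50,.13,.27,-105.5))
E
```

```text
t 1.6 tcp [ 0.4906 -0.0954  0.2999] psi -86.22 xax [-6.e-04  3.e-03 -1.e+00] F [0.01 0.34 0.37] M [-0.06  0.03  0.01] g 0.0856
t 1.65 tcp [ 0.4899 -0.0983  0.2997] psi -86.44 xax [-0.0014  0.0017 -1.    ] F [-0.57 -1.05 -0.67] M [ 0.01 -0.   -0.05] g 0.0856
[[306.22337671 152.18451251]]
[0.0301, -0.2272, -0.0243] [3.81, 0.02, 0.02]
```

>>> {"fn": "carry_out", "kwargs": {"targets": [0.0854,0.03,-0.04,0,0.8,0,0,0.0854,0.03,-0.09,-0.01,1.6,0,0,0.0854,0.03,-0.14,-0.015,2.4,0,0,0.0854,0.03,-0.19,-0.02,3.2,0,0,0.0854,0.03,-0.227,-0.024,3.8,0,0,0.0854,0.03,-0.227,-0.024,3.8,0,0,0.0854,0.03,-0.227,-0.024,3.8,0,0]}}

```text
clock: 2.52
tcp_pos: [0.4998, 0.1278, 0.2697]
orientation: [-2.074, 0.283, 2.078]
contact_force: [-1.4, -0.4, -0.4]
grip_width: 0.0852
```

```bash
python3 - <<'E'
from h import *
import pickle
st();c=cam("wrist");i=r.grab_frame("wrist");cv2.imwrite("pics/w2.png",i);pickle.dump(c,open("w2.pkl","wb"))
u=proj([[.527,.130,.07]],c)[0];print(u)
cv2.imwrite("pics/w2b.png",cv2.resize(i,(800,600),interpolation=cv2.INTER_CUBIC))
E
```

```text
t 2.52 tcp [0.4998 0.1278 0.2697] psi -105.55 xax [-2.e-03  5.e-04 -1.e+00] F [-1.38 -0.43 -0.45] M [-0.05  0.04  0.01] g 0.0852
[268.55003741 159.18668005]
```

View pics/w2b.png

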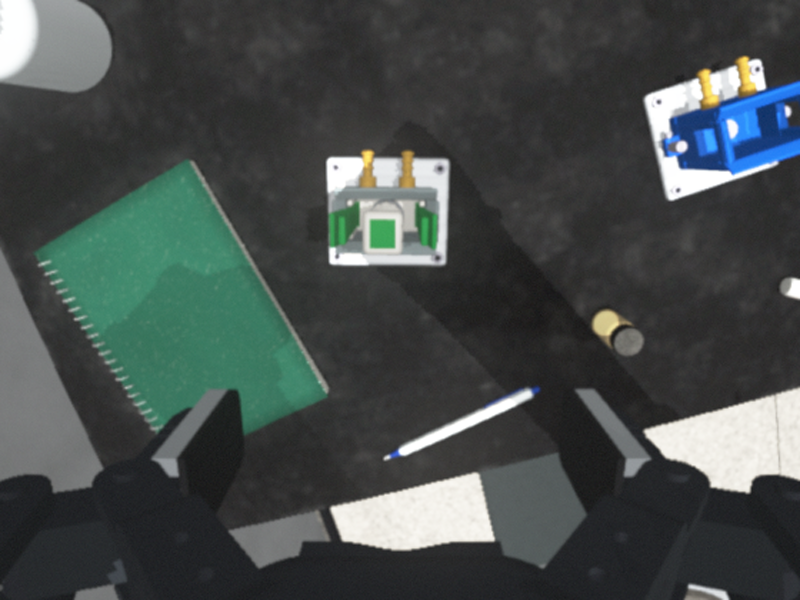

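View pics/w1.png

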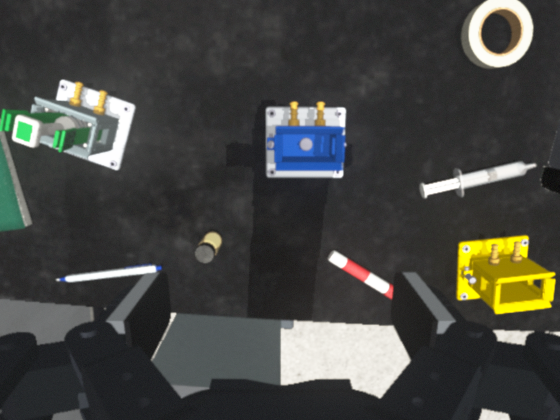

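Wrist views (grey, 800x600): plate corners are (328,158), (449,158), (447,265) and (329,265), the cap spans (363–403, 206–254), and the tabs are at x≈343 and 428. Blue (560x420): plate corners are (266,108), (346,108), (346,178) and (265,178), and the lip opening is around (310,147).

```bash
python3 - <<'E'
from h import *
import pickle
from scipy.optimize import least_squares as L
ct=cam("top")
loc=np.array([[.04,.045,.008],[.04,-.045,.008],[-.04,-.045,.008],[-.04,.045,.008]])
g=np.array([[328,158],[449,158],[447,265],[329,265.]])*.7
b=np.array([[266,108],[346,108],[346,178],[265,178.]])
tq={'g':(np.array([[60,198],[162,297],[260,200.]])+.5)/6.5-.5+[180,155],'b':(np.array([[437,420],[577,480],[633,355.]])+.5)/6.5-.5+[180,155]}
for n,q,f,x0 in(('g',g,'w2.pkl',(.527,.13,-15)),('b',b,'w1.pkl',(.522,-.119,3.5))):
    c=pickle.load(open(f,'rb'))
    def W(x): return loc@R.from_euler('z',x[2],degrees=True).as_matrix().T+[x[0],x[1],0]
    s=L(lambda x:(proj(W(x),c)-q).ravel(),x0);t=L(lambda x:(proj(W(x)[[3,2,1]],ct)-tq[n]).ravel(),x0)
    print(n,s.x,np.round(s.fun,1),'top',t.x,np.round(t.fun,1))
    if n=='g': print('cap',onz([[383*.7,229*.7]],.122,c)); print('tabs',onz([[343*.7,228*.7],[428*.7,228*.7]],.10,c))
E
```

```text
g [  0.5297888    0.12765011 -15.78754367] [-1.  -0.4  0.6 -0.   0.   0.4  0.4  0.1] top [  0.52635233   0.13081318 -16.34138245] [-0.6 -0.1  0.3 -0.1  0.3  0.3]
cap [[0.53203289 0.12724151 0.122     ]]
tabs [[0.53634776 0.1509356  0.1       ]
 [0.52311185 0.10334515 0.1       ]]
b [ 0.52449418 -0.1228778   4.10614344] [-0.1 -0.2  0.3 -0.4 -2.2  0.1  1.9  0.4] top [ 0.52186905 -0.11894508  3.68508951] [-0.4  0.   0.2 -0.2  0.2  0.1]
```

```bash
python3 - <<'E'
from h import *
plan((.530,.128,.15,-105.9))
E
```

```text
[0.1197, -0.0086, -0.0291] [0.06, 0.02, 0.0]
```

>>> {"fn": "carry_out", "kwargs": {"targets": [0.0854,0.03,-0.009,-0.029,0.06,0,0,0.0854,0.06,-0.009,-0.029,0.06,0,0,0.0854,0.1,-0.009,-0.029,0.06,0,0,0.0854,0.12,-0.009,-0.029,0.06,0,0,0.0854,0.12,-0.009,-0.029,0.06,0,0,0.0854,0.12,-0.009,-0.029,0.06,0,0]}}

```text
clock: 3.32
tcp_pos: [0.5308, 0.1276, 0.1507]
orientation: [-2.071, 0.29, 2.072]
contact_force: [0.5, 1.1, 0.9]
grip_width: 0.0853
```

```bash
python3 - <<'E'
from h import *
import pickle
st();c=cam("wrist");i=r.grab_frame("wrist");cv2.imwrite("pics/w3.png",i);pickle.dump(c,open("w3.pkl","wb"))
o=r.get_obs();M=R.from_rotvec(o['orientation']).as_matrix();p=o['tcp_pos']
print(proj(p+np.array([[-.013,.0427,0],[-.013,-.0427,0],[0,0,0]])@M.T,c))
cv2.imwrite("pics/w3b.png",cv2.resize(i,(800,600),interpolation=cv2.INTER_CUBIC))
E
```

```text
t 3.33 tcp [0.5308 0.1276 0.1507] psi -105.97 xax [-5.e-04  6.e-04 -1.e+00] F [0.5  1.13 0.87] M [0.01 0.02 0.01] g 0.0853
[[387.32151892 295.77713934]
 [164.17141784 295.63607942]
 [276.04150806 281.34032075]]
```

View pics/w3b.png

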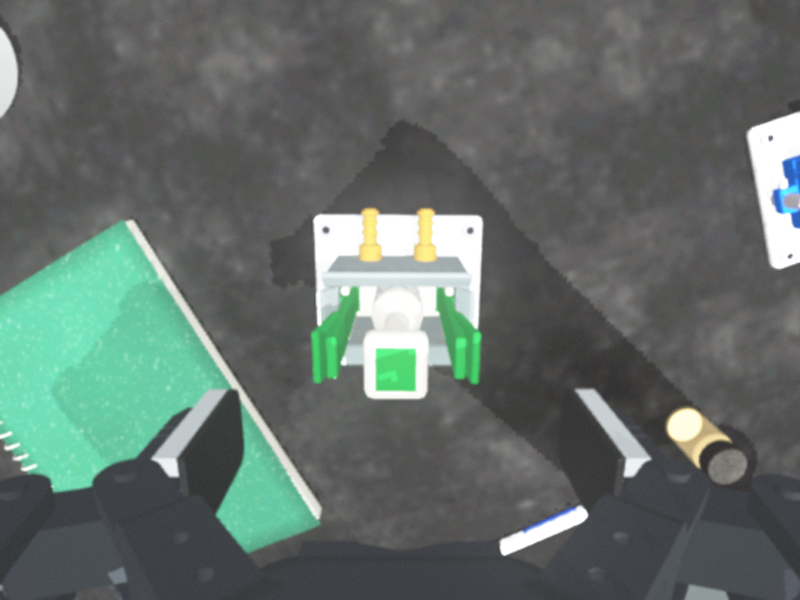

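Fingertips are at x≈238 and 575, with mid-axis ≈401.5 at row ≈428; the calibration predicts 393.5 and 422. The cap is centred at (396,366), tabs span 313–480, and plate spans 314–482.

```bash
python3 - <<'E'
from h import *
import pickle
c=pickle.load(open("w3.pkl","rb"));o=r.get_obs();p=o['tcp_pos'];M=R.from_rotvec(o['orientation']).as_matrix()
for z in(.15,.1235,.11,.008):
    q=p.copy();q[2]=z;a=proj([q,q+M[:,1]*.001,q+M[:,2]*.001],c)/.7;print(z,a[0],'d/mm y',a[1]-a[0],'z',a[2]-a[0])
st()
E
```

```text
0.15 [394.38649221 400.41933423] d/mm y [3.43476767e+00 1.54932510e-03] z [0.01065298 3.13225217]
0.1235 [395.32813915 366.51046556] d/mm y [2.95456396e+00 1.05902755e-03] z [0.00743256 2.7517094 ]
0.11 [395.71412966 352.63181306] d/mm y [2.75768137e+00 9.02414113e-04] z [0.00629718 2.58944118]
0.008 [397.52841928 287.55765244] d/mm y [1.83194194e+00 4.24725441e-04] z [0.00229992 1.78160416]
t 3.38 tcp [0.531  0.1279 0.151 ] psi -105.96 xax [ 2.e-04  8.e-04 -1.e+00] F [-0.11 -0.16  0.15] M [ 0.04 -0.    0.05] g 0.0854
```

>>> {"fn": "carry_out", "kwargs": {"targets": [0.0854,0.03,-0.001,0,0,0,0,0.0854,0.055,-0.001,0,0,0,0,0.07,0.072,-0.001,0,0,0,0,0.07,0.072,-0.001,0,0,0,0,0.07,0.072,-0.001,0,0,0,0,0.07,0.072,-0.001,0,0,0,0], "squeeze": 20}}

```text
clock: 4.12
tcp_pos: [0.532, 0.1292, 0.08]
orientation: [-2.073, 0.289, 2.07]
contact_force: [0.5, 1.2, -0.2]
grip_width: 0.0699
```

```bash
python3 - <<'E'
from h import *
import pickle
st();c=cam("wrist");i=r.grab_frame("wrist");cv2.imwrite("pics/w4.png",i);pickle.dump(c,open("w4.pkl","wb"))
cv2.imwrite("pics/w4b.png",cv2.resize(i[180:390,140:420],(800,600),interpolation=cv2.INTER_CUBIC))
E
```

```text
t 4.12 tcp [0.532  0.1292 0.08  ] psi -105.96 xax [ 0.0019  0.0013 -1.    ] F [ 0.52  1.16 -0.16] M [ 0.06 -0.01  0.01] g 0.0699
```

View pics/w4b.png

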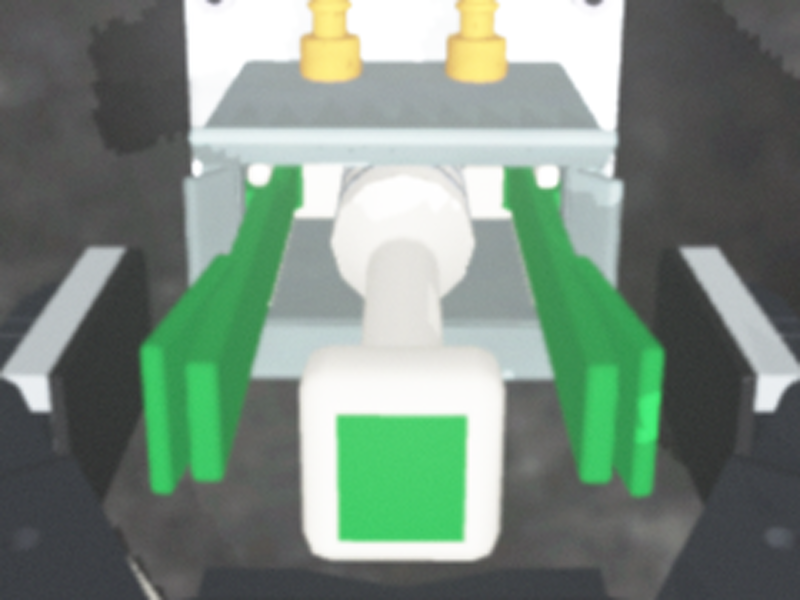

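Fingers' mid column is ≈403 and the tabs' mid is 402.5 (142..663), so the pinch is centred to about 0.2 mm. The cap centre is at (401,455).

```bash
python3 - <<'E'
from h import *
import pickle
c=pickle.load(open("w4.pkl","rb"));o=r.get_obs();p=o['tcp_pos'];M=R.from_rotvec(o['orientation']).as_matrix()
f=lambda q:(q-[140,180])/.35
print('cap in tool',(onz([[140+401*.35,180+455*.35]],.1235,c)-p)@M)
print('pad',f(proj(p+np.array([[x,y,z] for x in(-.008,-.04) for y in(-.035,.035) for z in (-.011,.011)])@M.T,c)))
st()
E
```

```text
cap in tool [[-0.04362641  0.00133995 -0.00147289]]
pad [[133.37002607 239.76556602]
 [144.526264   383.6774556 ]
 [649.60819201 240.27447647]
 [639.06802355 384.2740651 ]
 [ 62.44089368 355.89384017]
 [ 81.01289975 528.50898955]
 [715.1460319  356.71875484]
 [697.67843169 529.48157692]]
t 4.17 tcp [0.5319 0.1291 0.0799] psi -105.96 xax [ 0.0017  0.0012 -1.    ] F [ 0.08  0.51 -0.45] M [-0.01 -0.02 -0.01] g 0.0703
```

>>> {"fn": "carry_out", "kwargs": {"targets": [0.06,0.001,0,-0.001,0,0,0,0.054,0.001,0,-0.001,0,0,0,0.048,0.001,0,-0.001,0,0,0,0.043,0.001,0,-0.001,0,0,0,0.039,0.001,0,-0.001,0,0,0,0.039,0.001,0,-0.001,0,0,0,0.039,0.001,0,-0.001,0,0,0], "squeeze": 20}}

```text
clock: 5.05
tcp_pos: [0.5328, 0.1289, 0.0789]
orientation: [-2.073, 0.289, 2.07]
contact_force: [-0.4, -0.4, 2.3]
grip_width: 0.0392
```

```bash
cat >> h.py <<'E'
def ft():
    o=r.get_obs();M=R.from_rotvec(o['orientation']).as_matrix();st();print('F tool',np.round(M.T@o['contact_force'],2),'M tool',np.round(M.T@o['moment'],2))
E
python3 - <<'E'
from h import *
ft()
E
```

```text
t 5.05 tcp [0.5328 0.1289 0.0789] psi -105.96 xax [ 0.0017  0.0012 -1.    ] F [-0.44 -0.36  2.34] M [ 0.04 -0.03 -0.03] g 0.0392
F tool [-2.34  0.47  0.32] M tool [ 0.03  0.02 -0.05]
```

>>> {"fn": "carry_out", "kwargs": {"targets": [0.037,0,0,0,0,0,0,0.035,0,0,0,0,0,0,0.034,0,0,0,0,0,0,0.034,0,0,0,0,0,0]}}

```text
clock: 5.55
tcp_pos: [0.5329, 0.1289, 0.0789]
orientation: [-2.073, 0.289, 2.07]
contact_force: [0.4, 0.4, 1.3]
grip_width: 0.0344
```

```bash
python3 - <<'E'
from h import *
ft()
E
```

```text
t 5.55 tcp [0.5329 0.1289 0.0789] psi -105.96 xax [ 0.0018  0.0013 -1.    ] F [0.42 0.43 1.33] M [-0.01 -0.03  0.  ] g 0.0344
F tool [-1.33 -0.53 -0.29] M tool [-0.    0.03  0.  ]
```

Barely any side force, so I'll close fully.

>>> {"fn": "carry_out", "kwargs": {"targets": [0.032,0,0,0,0,0,0,0.03,0,0,0,0,0,0,0.026,0,0,0,0,0,0,0.02,0,0,0,0,0,0,0.02,0,0,0,0,0,0], "squeeze": 24}}

```text
clock: 6.18
tcp_pos: [0.5329, 0.1289, 0.0789]
orientation: [-2.073, 0.289, 2.07]
contact_force: [-0.1, 0.5, 2.4]
grip_width: 0.0271
```

```bash
python3 - <<'E'
from h import *
ft()
E
```

```text
t 6.17 tcp [0.5329 0.1289 0.0789] psi -105.96 xax [ 0.0018  0.0013 -1.    ] F [-0.11  0.46  2.38] M [-0.03 -0.04 -0.03] g 0.0271
F tool [-2.38 -0.41  0.23] M tool [0.03 0.05 0.01]
```

>>> {"fn": "carry_out", "kwargs": {"targets": [0.02,-0.002,0,0,0,0,0,0.02,-0.004,0,0,0,0,0,0.02,-0.006,0,0,0,0,0,0.02,-0.008,0,0,0,0,0]}}

```text
clock: 6.68
tcp_pos: [0.5325, 0.1288, 0.0867]
orientation: [-2.073, 0.289, 2.071]
contact_force: [0.2, -0.2, -0.8]
grip_width: 0.027
```

```bash
python3 - <<'E'
from h import *
ft()
E
```

```text
t 6.67 tcp [0.5325 0.1288 0.0867] psi -105.96 xax [ 0.001  0.001 -1.   ] F [ 0.21 -0.2  -0.81] M [-0.05 -0.    0.03] g 0.027
F tool [ 0.81  0.14 -0.25] M tool [-0.03  0.02  0.05]
```

>>> {"fn": "carry_out", "kwargs": {"targets": [0.02,-0.02,0,0,0,0,0,0.02,-0.045,0,0,0,0,0,0.02,-0.07,0,0,0,0,0,0.02,-0.1,0,0,0,0,0,0.02,-0.13,0,0.015,0,0,0,0.02,-0.16,0,0.04,0,0,0,0.02,-0.163,0,0.06,0,0,0,0.02,-0.163,0,0.06,0,0,0,0.02,-0.163,0,0.06,0,0,0,0.02,-0.163,0,0.06,0,0,0]}}

```text
clock: 7.92
tcp_pos: [0.4748, 0.1445, 0.2487]
orientation: [-2.071, 0.291, 2.072]
contact_force: [0.2, -0.3, -0.6]
grip_width: 0.0271
```

```bash
python3 - <<'E'
from h import *
import pickle
ft();c=cam("wrist");i=r.grab_frame("wrist");cv2.imwrite("pics/w5.png",i)
o=r.get_obs();pickle.dump((c,o['tcp_pos'],o['orientation']),open("w5.pkl","wb"))
plan((.526-.06,-.121+.0039,.25,-86.0))
E
```

```text
t 7.92 tcp [0.4748 0.1445 0.2487] psi -106.01 xax [-5.e-04  6.e-04 -1.e+00] F [ 0.23 -0.34 -0.56] M [-0.   -0.02 -0.06] g 0.0271
F tool [ 0.56  0.26 -0.31] M tool [ 0.06  0.02 -0.  ]
[-0.0013, 0.2541, -0.0637] [-4.0, 0.0, 0.01]
```

>>> {"fn": "carry_out", "kwargs": {"targets": [0.02,0,0.04,-0.01,-0.6,0,0,0.02,0,0.08,-0.02,-1.2,0,0,0.02,0,0.12,-0.03,-1.8,0,0,0.02,0,0.16,-0.04,-2.5,0,0,0.02,0,0.2,-0.05,-3.2,0,0,0.02,-0.001,0.24,-0.06,-4,0,0,0.02,-0.001,0.261,-0.066,-4,0,0,0.02,-0.001,0.261,-0.066,-4,0,0,0.02,-0.001,0.261,-0.066,-4,0,0,0.02,-0.001,0.261,-0.066,-4,0,0]}}

```text
clock: 9.22
tcp_pos: [0.4665, -0.1232, 0.2496]
orientation: [2.185, 0.08, -2.186]
contact_force: [-0.2, -0.0, -1.2]
grip_width: 0.0274
```

```bash
python3 - <<'E'
from h import *
import pickle
ft();c=cam("wrist");i=r.grab_frame("wrist");cv2.imwrite("pics/w6.png",i)
o=r.get_obs();pickle.dump((c,o['tcp_pos'],o['orientation']),open("w6.pkl","wb"))
a=cv2.imread("pics/w5.png")
# plate region prediction
for k,f in((a,'w5'),(i,'w6')):
    c,p,ori=pickle.load(open(f+'.pkl','rb'));M=R.from_rotvec(ori).as_matrix();q=p-M[:,2]*.06;q[2]=.008;print(proj([q],c))
crop=[cv2.resize(k[10:160,180:380],None,fx=4,fy=4,interpolation=cv2.INTER_CUBIC) for k in(a,i)]
cv2.imwrite("pics/w5c.png",crop[0]);cv2.imwrite("pics/w6c.png",crop[1])
E
```

```text
t 9.22 tcp [ 0.4665 -0.1232  0.2496] psi -85.89 xax [-4.0e-04  1.2e-03 -1.0e+00] F [-0.2  -0.02 -1.18] M [0.   0.03 0.04] g 0.0274
F tool [1.18 0.   0.2 ] M tool [-0.04 -0.03 -0.01]
[[279.08169263 119.83110412]]
[[279.35937495 119.36363527]]
```

View pics/w5c.png

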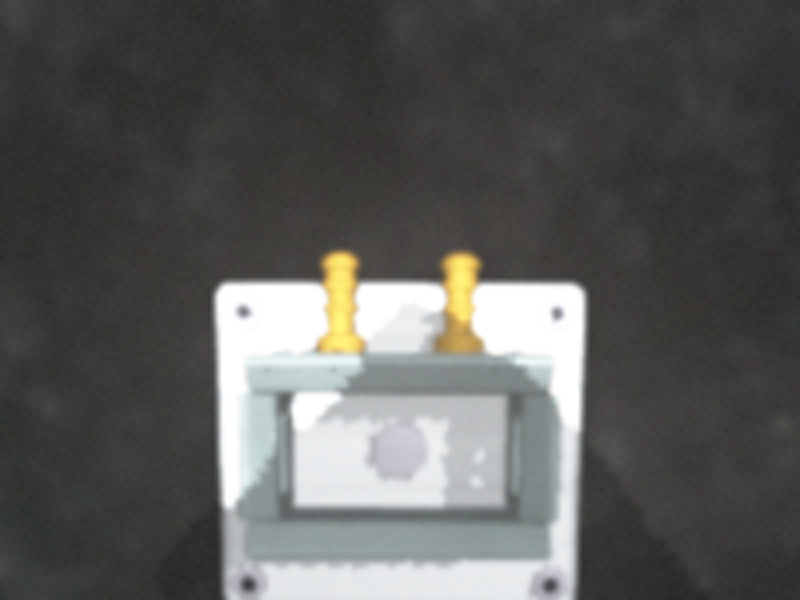

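View pics/w6c.png

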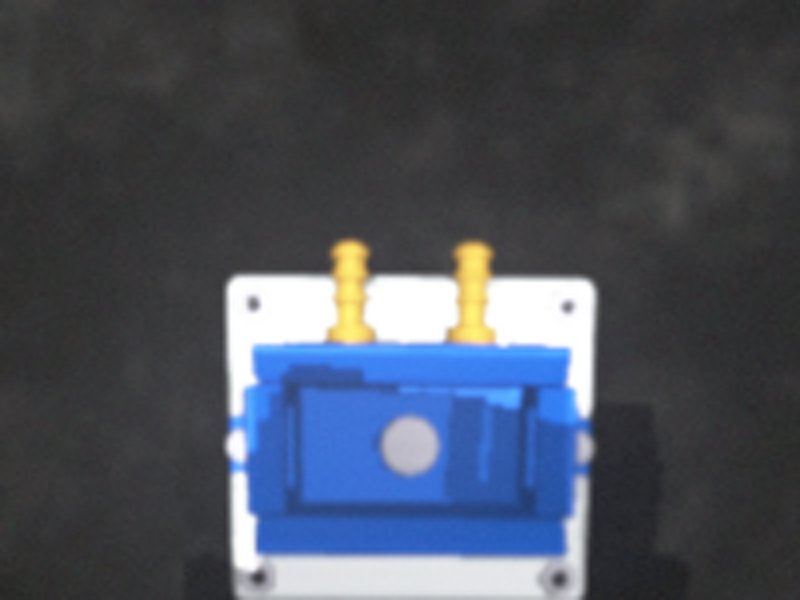

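Both crops show the plate's four screws clearly. Grey: (243,312), (557,313), (550,585), (249,584). Blue: (253,303), (568,306), (559,579), (258,578).

```bash
python3 - <<'E'
from h import *
import pickle
G=[[243,312],[557,313],[550,585],[249,584]];B=[[253,303],[568,306],[559,579],[258,578]]
def tl(q,f):
    c,p,o=pickle.load(open(f,'rb'));M=R.from_rotvec(o).as_matrix()
    uv=(np.array(q,float)+.5)/4-.5+[180,10]
    c2,s2=M[0,1],M[1,1]
    P=onz(uv,.008,c)-p;T=np.array([[c2,s2],[s2,-c2]])/np.hypot(c2,s2) # cols y,z tool
    return P[:,:2]@T,p,T   # coords along tool y,z
g,pg,Tg=tl(G,'w5.pkl');b,pb,Tb=tl(B,'w6.pkl')
def pose(P):
    e=(P[1]-P[0])+(P[2]-P[3]);return P.mean(0),np.degrees(np.arctan2(e[1],e[0]))
(cg,ag),(cb,ab)=pose(g),pose(b)
print(cg,ag,cb,ab,np.linalg.norm(g[1]-g[0]),np.linalg.norm(b[1]-b[0]))
true=(np.array([.5329,.1289])-pg[:2])@Tg   # grasp tcp in tool (y,z)
off=true-cg; print('true grey off',true,'bias',off)
t=pb[:2]+Tb@(cb+off); print('blue target xy',t,'psi change(tool y->z)',ab-ag)
M=R.from_rotvec(r.get_obs()['orientation']).as_matrix();psi=np.degrees(np.arctan2(M[1,1],M[0,1]))
psit=psi-(ab-ag)*1  # tool y->z rotation is about +x(down) => psi decreases
print(psi,psit)
plan((t[0],t[1],.20,psit),(t[0],t[1],.165,psit))
E
```

```text
[ 0.00047324 -0.05757339] 0.15776853619475956 [ 0.00263042 -0.05881922] 0.3118138120534463 0.0766147943970534 0.07695205240167514
true grey off [-0.00085071 -0.06017941] bias [-0.00132395 -0.00260602]
blue target xy [ 0.52786671 -0.12021231] psi change(tool y->z) 0.15404527585868677
-85.89217999586627 -86.04622527172496
[0.0497, 0.0014, -0.0614] [0.03, 0.0, 0.01]
[0.0847, 0.0014, -0.0614] [0.03, 0.0, 0.01]
```

>>> {"fn": "carry_out", "kwargs": {"targets": [0.02,0,0.001,-0.03,0,0,0,0.02,0,0.0015,-0.061,0,0,0,0.02,0.03,0.0015,-0.0615,0,0,0,0.02,0.06,0.0015,-0.0615,0,0,0,0.02,0.085,0.0015,-0.0615,0,0,0,0.02,0.085,0.0015,-0.0615,0,0,0,0.02,0.085,0.0015,-0.0615,0,0,0]}}

```text
clock: 10.15
tcp_pos: [0.5287, -0.1199, 0.1656]
orientation: [2.186, 0.08, -2.184]
contact_force: [0.6, 0.5, -1.0]
grip_width: 0.027
```

```bash
python3 - <<'E'
from h import *
ft();ft();plan((.52785,-.1202,.140,-86.05))
i=r.grab_frame("wrist");cv2.imwrite("pics/w7.png",cv2.resize(i[100:400,80:480],(800,600),interpolation=cv2.INTER_CUBIC))
E
```

```text
t 10.15 tcp [ 0.5287 -0.1199  0.1656] psi -85.86 xax [ 0.001  0.001 -1.   ] F [ 0.63  0.46 -0.95] M [-0.02 -0.02 -0.01] g 0.027
F tool [ 0.95 -0.41 -0.66] M tool [0.01 0.02 0.02]
t 10.15 tcp [ 0.5287 -0.1199  0.1656] psi -85.86 xax [ 0.001  0.001 -1.   ] F [ 0.63  0.46 -0.95] M [-0.02 -0.02 -0.01] g 0.027
F tool [ 0.95 -0.41 -0.66] M tool [0.01 0.02 0.02]
[0.0256, 0.0002, 0.0009] [0.04, -0.01, 0.01]
```

View pics/w7.png

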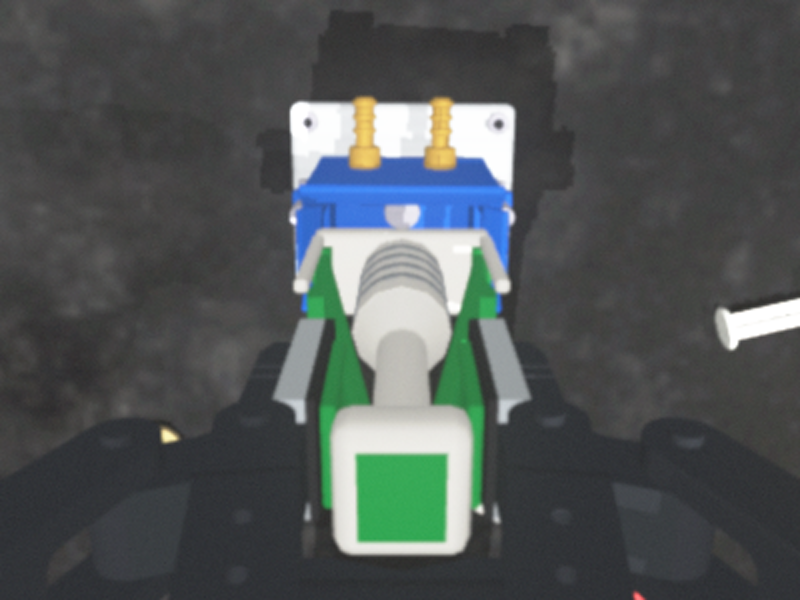

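The cartridge hangs straight, and its centre column matches the port's (both ≈402). I'll start lowering it in short, force-checked steps.

>>> {"fn": "carry_out", "kwargs": {"targets": [0.02,0,0,0.001,0.04,0,0,0.02,0.006,0,0.001,0.04,0,0,0.02,0.012,0,0.001,0.04,0,0,0.02,0.016,0,0.001,0.04,0,0,0.02,0.02,0,0.001,0.04,0,0]}}

```text
clock: 10.82
tcp_pos: [0.5278, -0.1202, 0.1455]
orientation: [2.188, 0.076, -2.185]
contact_force: [-0.1, 0.6, -1.5]
grip_width: 0.0272
```

```bash
python3 - <<'E'
from h import *
ft();plan((.52785,-.1202,.140,-86.05))
E
```

```text
t 10.82 tcp [ 0.5278 -0.1202  0.1455] psi -86.07 xax [ 1.4e-03  9.0e-04 -1.0e+00] F [-0.14  0.55 -1.46] M [ 0.05 -0.02 -0.02] g 0.0272
F tool [ 1.46 -0.56  0.11] M tool [ 0.02  0.02 -0.05]
[0.0055, 0.0, -0.0] [-0.0, -0.02, 0.01]
```

>>> {"fn": "carry_out", "kwargs": {"targets": [0.02,0.003,0,0,0,0,0,0.02,0.006,0,0,0,0,0,0.02,0.009,0,0,0,0,0,0.02,0.012,0,0,0,0,0]}}

```text
clock: 11.32
tcp_pos: [0.5279, -0.1202, 0.1333]
orientation: [2.189, 0.076, -2.185]
contact_force: [-0.7, 1.1, -1.8]
grip_width: 0.0271
```

```bash
python3 - <<'E'
from h import *
ft()
E
```

```text
t 11.32 tcp [ 0.5279 -0.1202  0.1333] psi -86.07 xax [ 1.5e-03  8.0e-04 -1.0e+00] F [-0.74  1.13 -1.76] M [ 0.02  0.02 -0.07] g 0.0271
F tool [ 1.76 -1.18  0.67] M tool [ 0.07 -0.02 -0.02]
```

>>> {"fn": "carry_out", "kwargs": {"targets": [0.02,0.004,0,0,0,0,0,0.02,0.008,0,0,0,0,0,0.02,0.012,0,0,0,0,0,0.02,0.016,0,0,0,0,0]}}

```text
clock: 11.82
tcp_pos: [0.5279, -0.1202, 0.1171]
orientation: [2.189, 0.076, -2.185]
contact_force: [-0.2, -1.3, -0.9]
grip_width: 0.0272
```

```bash
python3 - <<'E'
from h import *
ft()
E
```

```text
t 11.82 tcp [ 0.5279 -0.1202  0.1171] psi -86.07 xax [ 1.5e-03  8.0e-04 -1.0e+00] F [-0.18 -1.31 -0.87] M [ 0.02 -0.01 -0.09] g 0.0272
F tool [0.87 1.3  0.27] M tool [ 0.09  0.01 -0.02]
```

>>> {"fn": "carry_out", "kwargs": {"targets": [0.02,0.003,0,0,0,0,0,0.02,0.006,0,0,0,0,0,0.02,0.009,0,0,0,0,0,0.02,0.012,0,0,0,0,0,0.02,0.012,0,0,0,0,0]}}

```text
clock: 12.45
tcp_pos: [0.5278, -0.1201, 0.1048]
orientation: [2.188, 0.076, -2.186]
contact_force: [0.4, -0.2, -1.3]
grip_width: 0.0272
```

```bash
python3 - <<'E'
from h import *
ft()
E
```

```text
t 12.45 tcp [ 0.5278 -0.1201  0.1048] psi -86.07 xax [ 1.e-03  9.e-04 -1.e+00] F [ 0.39 -0.25 -1.32] M [ 0.03  0.01 -0.02] g 0.0272
F tool [ 1.32  0.27 -0.37] M tool [ 0.02 -0.01 -0.03]
```

>>> {"fn": "carry_out", "kwargs": {"targets": [0.02,0.002,0,0,0,0,0,0.02,0.004,0,0,0,0,0,0.02,0.004,0,0,0,0,0]}}

```text
clock: 12.82
tcp_pos: [0.5276, -0.1201, 0.1006]
orientation: [2.188, 0.076, -2.186]
contact_force: [0.0, 0.4, -1.8]
grip_width: 0.0269
```

```bash
python3 - <<'E'
from h import *
ft()
E
```

```text
t 12.82 tcp [ 0.5276 -0.1201  0.1006] psi -86.07 xax [ 7.e-04  1.e-03 -1.e+00] F [ 0.    0.39 -1.83] M [0.04 0.01 0.01] g 0.0269
F tool [ 1.83 -0.38 -0.03] M tool [-0.01 -0.01 -0.04]
```

>>> {"fn": "carry_out", "kwargs": {"targets": [0.02,0.001,0,0,0,0,0,0.02,0.002,0,0,0,0,0,0.02,0.002,0,0,0,0,0]}}

```text
clock: 13.2
tcp_pos: [0.5275, -0.1201, 0.0985]
orientation: [2.188, 0.076, -2.186]
contact_force: [-0.4, -0.4, -1.4]
grip_width: 0.0274
```

```bash
python3 - <<'E'
from h import *
ft()
E
```

```text
t 13.2 tcp [ 0.5275 -0.1201  0.0985] psi -86.07 xax [ 5.e-04  1.e-03 -1.e+00] F [-0.4  -0.38 -1.43] M [ 0.03 -0.02 -0.03] g 0.0274
F tool [1.43 0.35 0.43] M tool [ 0.03  0.02 -0.03]
```

>>> {"fn": "carry_out", "kwargs": {"targets": [0.02,0.001,0,0,0,0,0,0.02,0.002,0,0,0,0,0,0.02,0.002,0,0,0,0,0]}}

```text
clock: 13.58
tcp_pos: [0.5275, -0.1201, 0.0964]
orientation: [2.187, 0.076, -2.187]
contact_force: [-0.2, -1.0, -2.2]
grip_width: 0.0272
```

>>> {"fn": "carry_out", "kwargs": {"targets": [0.02,0.001,0,0,0,0,0,0.02,0.002,0,0,0,0,0,0.02,0.002,0,0,0,0,0]}}

```text
clock: 13.95
tcp_pos: [0.5277, -0.1201, 0.0946]
orientation: [2.188, 0.076, -2.186]
contact_force: [-0.4, 0.1, 1.5]
grip_width: 0.0269
```

```bash
python3 - <<'E'
from h import *
ft()
E
```

```text
t 13.95 tcp [ 0.5277 -0.1201  0.0946] psi -86.07 xax [ 7.e-04  1.e-03 -1.e+00] F [-0.42  0.07  1.52] M [ 0.08  0.08 -0.02] g 0.0269
F tool [-1.52 -0.1   0.41] M tool [ 0.02 -0.08 -0.09]
```

Pin contact came at about 0.0955, so the floor should be at TCP ≈ 0.0885.

>>> {"fn": "carry_out", "kwargs": {"targets": [0.02,0.001,0,0,0,0,0,0.02,0.002,0,0,0,0,0,0.02,0.003,0,0,0,0,0,0.02,0.004,0,0,0,0,0,0.02,0.004,0,0,0,0,0]}}

```text
clock: 14.58
tcp_pos: [0.5277, -0.1201, 0.0905]
orientation: [2.188, 0.076, -2.186]
contact_force: [-1.5, 0.5, 1.6]
grip_width: 0.027
```

>>> {"fn": "carry_out", "kwargs": {"targets": [0.02,0.001,0,0,0,0,0,0.02,0.0015,0,0,0,0,0,0.02,0.0015,0,0,0,0,0]}}

```text
clock: 14.95
tcp_pos: [0.5277, -0.12, 0.0891]
orientation: [2.188, 0.076, -2.186]
contact_force: [-2.1, 1.1, 4.5]
grip_width: 0.0268
```

```bash
python3 - <<'E'
from h import *
ft()
E
```

```text
t 14.95 tcp [ 0.5277 -0.12    0.0891] psi -86.06 xax [ 8.e-04  1.e-03 -1.e+00] F [-2.08  1.07  4.55] M [0.03 0.33 0.01] g 0.0268
F tool [-4.55 -1.21  1.99] M tool [-0.01 -0.33 -0.05]
```

>>> {"fn": "carry_out", "kwargs": {"targets": [0.02,0.0006,0,0,0,0,0,0.02,0.0006,0,0,0,0,0]}}

```text
clock: 15.2
tcp_pos: [0.528, -0.1201, 0.0891]
orientation: [2.188, 0.076, -2.185]
contact_force: [-2.1, 1.3, 9.1]
grip_width: 0.0268
```

```bash
python3 - <<'E'
from h import *
ft()
E
```

```text
t 15.2 tcp [ 0.528  -0.1201  0.0891] psi -86.07 xax [ 1.3e-03  7.0e-04 -1.0e+00] F [-2.11  1.31  9.15] M [0.11 0.63 0.02] g 0.0268
F tool [-9.15 -1.45  2.  ] M tool [-0.02 -0.62 -0.15]
```

Floor reached: 9 N with no further motion. Now I'll release in steps.

>>> {"fn": "carry_out", "kwargs": {"targets": [0.031,0,0,0,0,0,0,0.035,0,0,0,0,0,0,0.04,0,0,0,0,0,0,0.046,0,0,0,0,0,0,0.053,0,0,0,0,0,0,0.062,0,0,0,0,0,0,0.075,0,0,0,0,0,0,0.0854,0,0,0,0,0,0,0.0854,0,0,0,0,0,0,0.0854,0,0,0,0,0,0]}}

```text
clock: 16.45
tcp_pos: [0.528, -0.1201, 0.0892]
orientation: [2.188, 0.076, -2.185]
contact_force: [-0.7, -0.2, -0.6]
grip_width: 0.085
```

```bash
python3 - <<'E'
from h import *
import pickle
ft();c=cam("wrist");i=r.grab_frame("wrist");cv2.imwrite("pics/w8.png",cv2.resize(i[180:390,140:420],(800,600),interpolation=cv2.INTER_CUBIC))
pickle.dump(c,open("w8.pkl","wb"))
E
```

```text
t 16.45 tcp [ 0.528  -0.1201  0.0892] psi -86.07 xax [ 1.2e-03  7.0e-04 -1.0e+00] F [-0.7  -0.19 -0.56] M [ 0.04 -0.03 -0.01] g 0.085
F tool [0.56 0.14 0.71] M tool [ 0.01  0.03 -0.04]
```

View pics/w8.png

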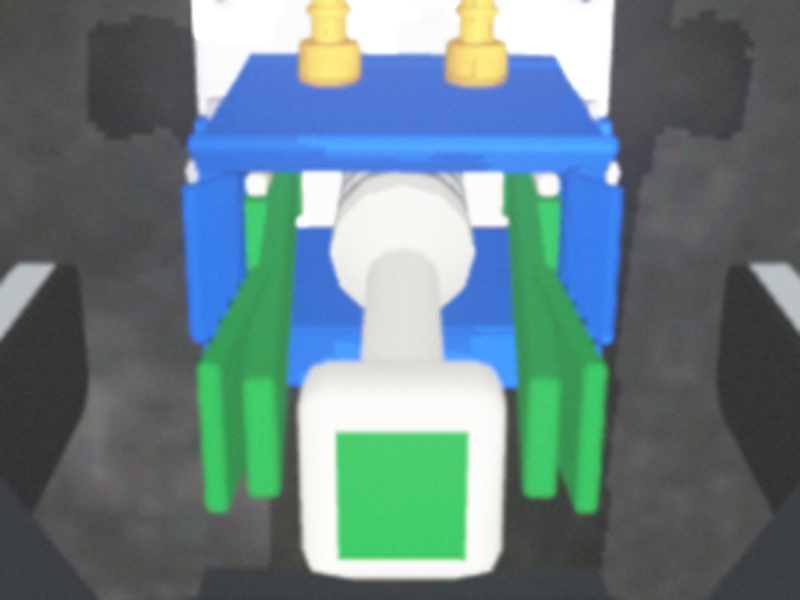

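The tabs are only part-way out: they span 198–606, about 47 mm over the pads. The pin lifted the cartridge before the barbs caught, so I'll close the fingers and press on the cap.

>>> {"fn": "carry_out", "kwargs": {"targets": [0.0854,-0.03,0,0,0,0,0,0.0854,-0.06,0,0,0,0,0,0.0854,-0.08,0,0,0,0,0,0.0,-0.08,0,0,0,0,0,0.0,-0.08,0,0,0,0,0,0.0,-0.08,0,0,0,0,0,0.0,-0.08,0,0,0,0,0,0.0,-0.08,0,0,0,0,0,0.0,-0.08,0,0,0,0,0]}}

```text
clock: 17.62
tcp_pos: [0.5279, -0.1201, 0.169]
orientation: [2.188, 0.076, -2.186]
contact_force: [0.1, 0.5, 0.7]
grip_width: -0.0
```

>>> {"fn": "carry_out", "kwargs": {"targets": [0.0,0.01,0,0,0,0,0,0.0,0.02,0,0,0,0,0,0.0,0.023,0,0,0,0,0,0.0,0.023,0,0,0,0,0]}}

```text
clock: 18.12
tcp_pos: [0.5276, -0.12, 0.1455]
orientation: [2.187, 0.076, -2.187]
contact_force: [0.6, -0.7, -0.7]
grip_width: 0.0003
```

```bash
python3 - <<'E'
from h import *
ft()
E
```

```text
t 18.12 tcp [ 0.5276 -0.12    0.1455] psi -86.06 xax [ 2.e-04  1.e-03 -1.e+00] F [ 0.61 -0.71 -0.66] M [-0.03 -0.    0.01] g 0.0003
F tool [ 0.66  0.75 -0.56] M tool [-0.01  0.    0.03]
```

>>> {"fn": "carry_out", "kwargs": {"targets": [0.0,0.0015,0,0,0,0,0,0.0,0.003,0,0,0,0,0,0.0,0.0045,0,0,0,0,0,0.0,0.0045,0,0,0,0,0]}}

```text
clock: 18.62
tcp_pos: [0.5276, -0.12, 0.141]
orientation: [2.187, 0.076, -2.187]
contact_force: [0.4, -0.2, -0.1]
grip_width: 0.0001
```

>>> {"fn": "carry_out", "kwargs": {"targets": [0.0,0.0015,0,0,0,0,0,0.0,0.003,0,0,0,0,0,0.0,0.003,0,0,0,0,0]}}

```text
clock: 19.0
tcp_pos: [0.5275, -0.12, 0.1378]
orientation: [2.187, 0.076, -2.187]
contact_force: [0.3, -0.2, -0.8]
grip_width: -0.0003
```

>>> {"fn": "carry_out", "kwargs": {"targets": [0.0,0.001,0,0,0,0,0,0.0,0.002,0,0,0,0,0,0.0,0.002,0,0,0,0,0]}}

```text
clock: 19.38
tcp_pos: [0.5274, -0.12, 0.1357]
orientation: [2.187, 0.076, -2.187]
contact_force: [-0.0, 0.9, -1.2]
grip_width: 0.0
```

>>> {"fn": "carry_out", "kwargs": {"targets": [0.0,0.001,0,0,0,0,0,0.0,0.0015,0,0,0,0,0,0.0,0.0015,0,0,0,0,0]}}

```text
clock: 19.75
tcp_pos: [0.5277, -0.12, 0.1345]
orientation: [2.187, 0.076, -2.187]
contact_force: [-1.2, -0.3, 3.0]
grip_width: 0.0002
```

>>> {"fn": "carry_out", "kwargs": {"targets": [0.0,0.0007,0,0,0,0,0,0.0,0.0015,0,0,0,0,0,0.0,0.0015,0,0,0,0,0]}}

```text
clock: 20.12
tcp_pos: [0.5276, -0.12, 0.1329]
orientation: [2.187, 0.076, -2.187]
contact_force: [-0.3, -0.0, 3.3]
grip_width: -0.0001
```

>>> {"fn": "carry_out", "kwargs": {"targets": [0.0,0.0007,0,0,0,0,0,0.0,0.0014,0,0,0,0,0,0.0,0.0014,0,0,0,0,0]}}

```text
clock: 20.5
tcp_pos: [0.5285, -0.12, 0.1325]
orientation: [2.189, 0.076, -2.185]
contact_force: [-1.0, 0.3, 10.4]
grip_width: 0.0
```

>>> {"fn": "carry_out", "kwargs": {"targets": [0.0,0.0006,0,0,0,0,0,0.0,0.001,0,0,0,0,0,0.0,0.001,0,0,0,0,0]}}

```text
clock: 20.88
tcp_pos: [0.5296, -0.1199, 0.1326]
orientation: [2.191, 0.076, -2.182]
contact_force: [-2.0, -0.6, 10.3]
grip_width: 0.0001
```

It went firm at cap z ≈ 0.1325 with 10 N. I'll back off, open, and measure the tab span by code against the reference picture w3, taken at the same relative height.

>>> {"fn": "carry_out", "kwargs": {"targets": [0.0,-0.003,0,0.001,0,0,0,0.0,-0.015,0,0.002,0,0,0,0.0,-0.03,0,0.002,0,0,0,0.0854,-0.03,0,0.002,0,0,0,0.0854,-0.03,0,0.002,0,0,0,0.0854,-0.03,0,0.002,0,0,0,0.0854,-0.03,0,0.002,0,0,0,0.0854,-0.03,0,0.002,0,0,0]}}

```text
clock: 21.88
tcp_pos: [0.5273, -0.12, 0.1624]
orientation: [2.191, 0.076, -2.183]
contact_force: [-0.1, 0.2, -0.5]
grip_width: 0.0855
```

```bash
python3 - <<'E'
from h import *
import pickle
ft();c=cam("wrist");i=r.grab_frame("wrist");cv2.imwrite("pics/w9.png",i);pickle.dump(c,open("w9.pkl","wb"))
def segs(im,lab):
    h=cv2.cvtColor(im,cv2.COLOR_BGR2HSV);m=cv2.inRange(h,(50,150,50),(75,255,255));m[:,:205]=0;m[:,345:]=0
    for y in range(205,275,6):
        x=np.flatnonzero(m[y]);
        if len(x): s=np.split(x,np.flatnonzero(np.diff(x)>2)+1);print(lab,y,[(a[0],a[-1]) for a in s])
segs(cv2.imread("pics/w3.png"),'ref');segs(i,'now')
E
```

```text
t 21.88 tcp [ 0.5273 -0.12    0.1624] psi -86.05 xax [ 3.7e-03  6.0e-04 -1.0e+00] F [-0.08  0.16 -0.51] M [-0.02  0.03 -0.02] g 0.0855
F tool [ 0.51 -0.16  0.07] M tool [ 0.02 -0.03  0.02]
ref 223 [(np.int64(231), np.int64(234))]
ref 229 [(np.int64(224), np.int64(230))]
ref 235 [(np.int64(218), np.int64(225)), (np.int64(229), np.int64(235)), (np.int64(323), np.int64(325)), (np.int64(328), np.int64(335))]
ref 241 [(np.int64(219), np.int64(235)), (np.int64(319), np.int64(326)), (np.int64(329), np.int64(335))]
ref 247 [(np.int64(219), np.int64(235)), (np.int64(264), np.int64(289)), (np.int64(319), np.int64(334))]
ref 253 [(np.int64(219), np.int64(235)), (np.int64(264), np.int64(289)), (np.int64(318), np.int64(334))]
ref 259 [(np.int64(220), np.int64(235)), (np.int64(264), np.int64(289)), (np.int64(318), np.int64(334))]
ref 265 [(np.int64(220), np.int64(224)), (np.int64(264), np.int64(289)), (np.int64(329), np.int64(334))]
ref 271 [(np.int64(264), np.int64(289))]
now 211 [(np.int64(242), np.int64(246)), (np.int64(318), np.int64(319))]
now 217 [(np.int64(241), np.int64(242)), (np.int64(245), np.int64(245)), (np.int64(318), np.int64(319))]
now 223 [(np.int64(233), np.int64(246)), (np.int64(317), np.int64(328))]
now 229 [(np.int64(226), np.int64(246)), (np.int64(318), np.int64(336))]
now 235 [(np.int64(223), np.int64(244)), (np.int64(318), np.int64(339))]
now 241 [(np.int64(223), np.int64(244)), (np.int64(317), np.int64(338))]
now 247 [(np.int64(223), np.int64(242)), (np.int64(268), np.int64(293)), (np.int64(319), np.int64(338))]
now 253 [(np.int64(223), np.int64(241)), (np.int64(268), np.int64(293)), (np.int64(320), np.int64(338))]
now 259 [(np.int64(224), np.int64(240)), (np.int64(268), np.int64(293)), (np.int64(321), np.int64(338))]
now 265 [(np.int64(224), np.int64(228)), (np.int64(268), np.int64(293)), (np.int64(333), np.int64(337))]
```

The tab span matches the reference (116 px both times, symmetric about the cap), so both tabs are fully out. I'll retreat and take a final look.

>>> {"fn": "carry_out", "kwargs": {"targets": [0.0854,-0.03,0,0,0,0,0,0.0854,-0.08,0,0,0,0,0,0.0854,-0.13,0,0,0,0,0,0.0854,-0.13,0,0,0,0,0,0.0854,-0.13,0,0,0,0,0,0.0854,-0.13,0,0,0,0,0]}}

```text
clock: 22.68
tcp_pos: [0.526, -0.12, 0.2908]
orientation: [2.188, 0.077, -2.186]
contact_force: [0.8, -0.7, -0.3]
grip_width: 0.0853
```

```bash
python3 - <<'E'
from h import *
st();w=cv2.imread("pics/w9.png")[140:300,180:380];s=r.grab_frame("top")[90:250,120:320]
cv2.imwrite("pics/fin.png",np.hstack([cv2.resize(k,(400,320),interpolation=cv2.INTER_CUBIC) for k in(w,s)]))
E
```

```text
t 22.68 tcp [ 0.526  -0.12    0.2908] psi -86.05 xax [ 9.0e-04  1.1e-03 -1.0e+00] F [ 0.82 -0.68 -0.31] M [0.01 0.05 0.05] g 0.0853
```

View pics/fin.png

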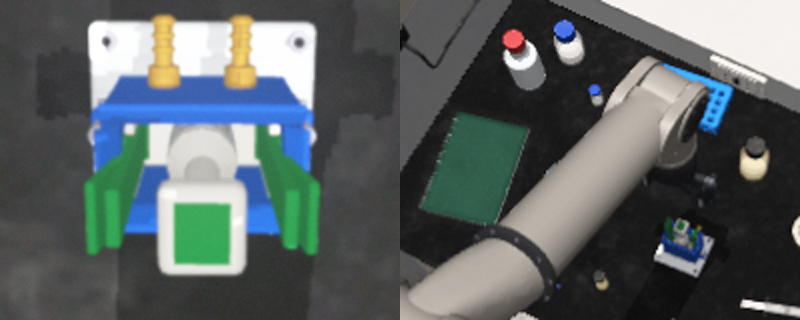

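The cartridge stands in the blue port with both tabs fully out. The bottle and vials are where they were; the arm hides the beaker in this picture, but nothing went near it.

```bash
python3 -c "
from bench import r
print(r.hand_in())"
```

```text
the job is handed in; nothing more can be done
None
```

The cartridge is now in the blue port with both tabs out, and I handed the job in at about 23 s of the 64 s allowed.

**Removal:** I pinched the tabs centred, with about 0.5 N of side force in the readings and 27 mm over the pads. It then drew straight up out of the grey port without catching.

**Insertion:** I lowered it into the blue port by feel. The valve pin touched at TCP height 0.0955 m and the floor came at 0.089 m, with about 9 N of push.

**What went wrong:** when I first let go, the tabs stayed part-way in, at about 47 mm instead of 60 mm at the upper edge. I pressed the cap with the closed fingers to about 10 N until it stood firm, which fixed it.

**Last checks:**
- **Tabs:** their span in the picture matches the view taken at the same height in the grey port (116 px both times). They are also symmetric about the cap.
- **Depth:** the seated height agrees with the latched position to about 1 mm. I had no direct reading of the valve pin.
- **Bystanders:** the amber bottle and both vials are where they stood. The arm hid the beaker in the last picture, so I did not check it again, but the arm never worked near it.

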